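# Click out the marker and lay it on the clipboard

### The job

Get the retractable marker ready for dating the packs: pick up the marker that has a push button on its end and, holding it clear of the bench, push that button fully in against the upright face of the steel board stop, so that the writing tip comes out. Then lay the marker flat on the middle of the clipboard, button still in, and let go of it.

Things in the scene. Friction and masses are not known exactly. Their poses are not given: they have to be found in the camera images.
- marker: Loose black marker, lying (sizes in mm): square barrel 120 long, 20 wide and high, steel clip on top, grey nose 20 long at the far end; 35 to 85 g. Origin at the barrel's centre, 10 above its support. x runs along the barrel to the round grey end button (11 wide; its end is 72 from the origin when out); z up. Another black marker nearby has a thick cap and no button.
- marker_button (a joint): How far the marker's end button is pushed in, in m: 0 fully out (tip hidden), 0.008 fully in (writing tip out at the nose; 4 mm of the button still shows). It resists with a steady 5 N or so all the way and stays where it is left.
- stop: Cutting-board stop: a plain steel angle bolted to the bench, its upright face 200 mm wide and 60 mm high, rigid. Origin at the middle of the lower edge of that face, at bench level. Its x axis is level and points into the face (the way to push); y runs along the face, z up. The bench is free for 130 mm in front of the face.
- clipboard: Clipboard fixed on the bench, a plywood board 260 x 190 mm with a sheet of paper, top 5 mm above the bench, a steel clip 13 mm above the bench at one short edge. Origin under its centre at bench level; x along its length towards the clip (which starts 104 mm from the centre), z up.
Things that resemble listed ones, but are neither listed nor needed, are in the scene too. Leave any turquoise look-alike of the marker alone.

How it is judged (in metres and radians):
On the way:
1. the marker, held clear of the bench, has its button pushed in (at least 6 of its 8 mm) by the board stop (value of joint marker_button above 0.006 m and contact force between marker and stop above 0.5 N and height (world z) of marker above 0.014 m).
At the end, for the whole second after the job is handed in: The marker lies flat (within 10 degrees) and still on the clipboard, the middle of its barrel within 50 mm of the clipboard's middle and under 20 mm above the bench, with its button still in (at least 6 of its 8 mm) (value of joint marker_button above 0.006 m and horizontal distance between marker and clipboard below 0.05 m and z of marker in the frame of clipboard below 0.02 m and angle between marker's own x axis and vertical between 1.4 and 1.74 rad and linear speed of marker below 0.02 m/s); the robot touches nothing.
It also fails if it takes over 42 s, if anything falls off the work surface, if the arm or the gripper's body presses on something with over 40 N, if the wrist force passes 120 N, or if a joint passes its speed limit or range.

### The arm

A 6-joint arm with a two-finger parallel gripper is mounted at the origin on the work surface. World frame = base frame: x ahead of the robot, y to its left, z up, the work surface at z = 0. Lengths are in mm, angles in rad, forces in N, time in s.
With the tool pointing down it reaches from about 350 to 775 mm from the base axis. Payload 7.3 kg.
Tool frame: the origin (TCP) lies at the very end of the fingers, on their centre line; the grasp point (between the pads) lies 19 mm behind it; x points along the fingers, y is the direction in which the jaws open and shut, and the axes are right-handed (so a half turn about x gives the same grasp; the last joint's range is limited). The gripper opens to 92 mm and grips with 3 to 60 N. Pads are 19 mm wide; open, the fingers measure 130 mm over their backs; the gripper's body (75 mm by 190 mm) begins 47 mm behind the grasp point.
Start: joints at [-1.386, 0.342, 1.524, -0, 1.275, -0.146], TCP at [170.543, -496.548, 226.741] pointing down, gripper open.
Joint ranges: [-2.53, 2.53], [-0.77, 2.02], [0.04, 2.7], [-1, 4.14], [0.28, 2.66], [-3.11, 3.11]. Speed limits (rad/s): [2.57, 2.57, 3.14, 3.14, 3.14, 3.14].

### API

Orientations are given as [roll, pitch, yaw] about the fixed x, y, z axes, in that order (R = Rz(yaw) Ry(pitch) Rx(roll)).
In Python, from plant import bot gives the robot as it stands.
- The arm moves only by the tool step_arm, never from a script. Its argument "targets" is a list that holds one entry, the list of rows, each a list of 4 numbers: the shift along the tool's x, y, z in m, then the turn about the tool's x in degrees. A call has exactly 5 rows; each row is the pose to reach, as a shift and turn from the pose measured when the call began, along the tool's axes at that moment; what a row does not reach only later rows make up. A row lasts 1/12 s, in which the tool goes at most 41.7 mm and 7.16 degrees, less where a joint would pass 70% of its speed; a pose out of reach is approached as far as the arm can. A call with a gripper value outside its range is refused whole. "jaw" is the closure, from 0 (fully open) to 1 (shut), set as the call begins (left out, the last holds). The fingers move at their own pace and stop on an object; the grip force is fixed at half the most. Time passes only in rows, so rows that repeat a pose let the fingers close, or fill a call up. It gives the time, the measured TCP pose, the force and the opening at its end, in the units of the state.
- bot.get_obs(): the state, without advancing time (a new reading comes with each control period).
- bot.capture(name): name is "scene" or "side" or "wrist"; returns a dict with "color" (420x560x3 uint8, red, green, blue), "depth" (420x560 float32, mm along the optical axis (not along the pixel's ray), 0 where there is no reading), "fov_y" (degrees; the focal length in pixels is half the picture's height over the tangent of half this angle, whatever the lens; pixels are square), "cx", "cy" (the principal point, pixels), "dist_coeffs" ([k1, k2, p1, p2, k3] as OpenCV has them; the pictures are not rectified), "rvec" (rotation vector, rad) and "tvec" (3), from world to camera coordinates, as OpenCV has them. Camera axes: x right, y down, z forward; pixel columns grow to the right and rows downward; lengths in mm; the calibration is good to about 2 mm. A picture is of the moment at which its call begins.
- bot.close_job(): hands the job in, once; it reports no verdict.
The state is a dict: "time": time; "joint_positions": joint angles; "dq": joint speeds; "tau": joint torques, N m; "tool_pos": TCP position; "tcp_rot": TCP orientation; "contact_force": force on the tool from outside, world axes, zero at the start; "moment": the same for the moment, N m; "grip_width": finger opening in mm.
Only numpy, scipy, OpenCV 4.12 (cv2) and the standard library are available. Lean on these libraries where they do the work, as an engineer would, in place of code of your own. Each camera call takes 0.05 s, during which the arm holds its last target. There are 200 camera calls.

## Working session

There is one attempt and no reset: what is moved stays moved. The work goes in short steps, Python scripts to look and compute and a tool call to move; the robot and the scene stay as the last step left them, time stands still between calls to the robot, and variables do not carry over. Pictures are saved under pics/ and viewed, about 8 in all and at most 12, crops included, and the job is handed in when it is done.

Besides the shell and the picture viewer there is one more tool, called after "Emit:" by a JSON object that holds its "op" and its "data". step_arm: Moves the arm, as the interface text tells. Its arguments: {"type":"object","properties":{"targets":{"type":"array","items":{"type":"array","items":{"type":"array","items":{"type":"number"}}}},"jaw":{"type":"number"}},"required":["targets"]}

```bash
mkdir -p pics; ls
cat > h.py <<'E'
import numpy as np, cv2
from plant import bot
def K(c):
    h=c["color"].shape[0]; f=h/2/np.tan(np.radians(c["fov_y"])/2)
    return np.array([[f,0,c["cx"]],[0,f,c["cy"]],[0,0,1.]])
def ray(c,uv):
    n=cv2.undistortPoints(np.array(uv,float).reshape(-1,1,2),K(c),np.array(c["dist_coeffs"],float)).reshape(-1,2)
    R=cv2.Rodrigues(np.array(c["rvec"],float))[0]; t=np.array(c["tvec"],float).ravel()
    return -R.T@t, np.c_[n,np.ones(len(n))]@R   # dirs with unit optical depth
def plane(c,uv,z):
    o,d=ray(c,uv); return o+d*((z-o[2])/d[:,2])[:,None]
def deep(c,uv):
    o,d=ray(c,uv); z=np.array([c["depth"][int(round(v)),int(round(u))] for u,v in uv]); return o+d*z[:,None]
def tri(c1,u1,c2,u2):
    o,d=ray(c1,[u1]);p,e=ray(c2,[u2]);d=d[0];e=e[0]
    s=np.linalg.lstsq(np.c_[d,-e],p-o,rcond=None)[0]; a,b=o+d*s[0],p+e*s[1]
    return (a+b)/2, np.linalg.norm(a-b)
def proj(c,P):
    return cv2.projectPoints(np.array(P,float).reshape(-1,1,3),np.array(c["rvec"],float),np.array(c["tvec"],float),K(c),np.array(c["dist_coeffs"],float))[0].reshape(-1,2)
def save(n,im): cv2.imwrite("pics/"+n+".png",cv2.cvtColor(im,cv2.COLOR_RGB2BGR))
E
python3 - <<'E'
from h import *
import pickle
print(bot.get_obs())
cs={n:bot.capture(n) for n in("scene","side","wrist")}
pickle.dump(cs,open("c0.pkl","wb"))
save("a0",np.hstack([cv2.resize(cs[n]["color"],(400,300)) for n in("side","wrist")]))
save("s0",cs["scene"]["color"])
for n,c in cs.items(): print(n,ray(c,[[280,210]]),c["fov_y"],c["dist_coeffs"])
E
```

```text
pics
{'time': 0.0, 'joint_positions': array([-1.38601900e+00,  3.42709963e-01,  1.52498967e+00, -3.06388341e-05,
        1.27538875e+00, -1.45971461e-01]), 'dq': array([-8.89885951e-05, -8.29146077e-04, -6.97218041e-04, -1.72344717e-03,
        6.67932550e-04, -1.19912195e-03]), 'tau': array([-3.75180180e-04, -4.31243777e+01, -2.44225109e+01,  7.19920266e-02,
        5.58947877e-02, -1.29730879e-04]), 'tool_pos': array([ 170.44776711, -496.14517541,  226.06112652]), 'tcp_rot': array([-1.69718226,  1.56930031,  1.77516812]), 'contact_force': array([-0.67988819, -0.42420384, -0.06404584]), 'moment': array([-0.04246437,  0.06120982, -0.04085489]), 'grip_width': 92.2385353629729}
scene (array([ 875.36559752, -129.44175076,  642.65757048]), array([[-0.52471869,  0.23197908, -0.81910121]])) 57.63518126014429 [-0.04886761  0.          0.          0.          0.        ]
side (array([ 455.90911349, -569.62156424,  737.3788813 ]), array([[ 0.00263963,  0.66159758, -0.74992863]])) 57.69989576241557 [-0.03571703  0.          0.          0.          0.        ]
wrist (array([ 250.49191562, -468.56807387,  384.02270268]), array([[-0.2738267 , -0.08971484, -0.9577665 ]])) 64.15699682726996 [-0.03508299  0.          0.          0.          0.        ]
```

View pics/s0.png

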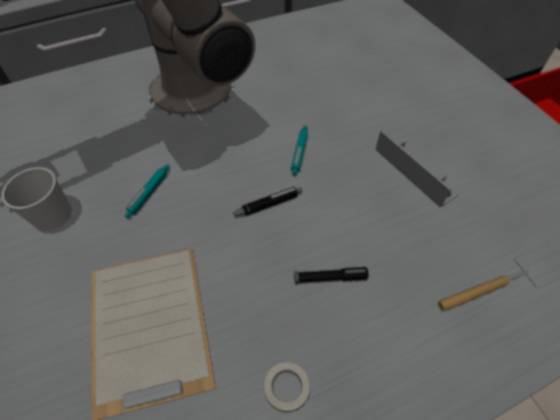

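View pics/a0.png

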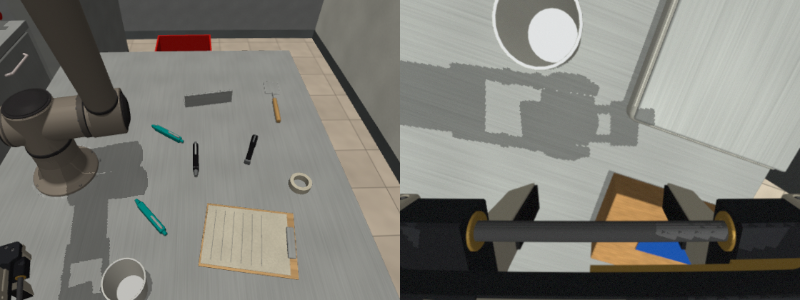

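Scene view: black marker with a clip and grey ends at about (268,201), the capped black one at (331,275), and turquoise ones at (147,190) and (300,150). The stop runs from (378,140) to (450,200), and the clipboard is centred near (150,325). By description I choose (268,201), and I'll check it in one crop.

Run:
```python
from h import *
import pickle
cs=pickle.load(open("c0.pkl","rb"))
a=cs["scene"]["color"][170:300,220:380]; b=cs["side"]["color"][180:260,240:380]
save("crop1",np.hstack([cv2.resize(a,None,fx=3,fy=3,interpolation=2)[:390],cv2.copyMakeBorder(cv2.resize(b,(320,183),interpolation=2),0,207,0,0,0)]))
for n,x0,y0,x1,y1 in(("scene",225,175,315,225),("side",255,185,295,255)):
    c=cs[n]; m=np.zeros((420,560),np.uint8); im=c["color"].astype(int)
    m[y0:y1,x0:x1]=((im.max(2)<60))[y0:y1,x0:x1]
    ct=max(cv2.findContours(m,0,1)[0],key=cv2.contourArea); r=cv2.minAreaRect(ct); print(n,r)
    for z in(0,10,20): print(z,plane(c,cv2.boxPoints(r),z).round(0)[:,:2].tolist(), plane(c,[r[0]],z).round(1))
    print("depth",deep(c,[r[0]]).round(1))
# clipboard & stop
c=cs["scene"];im=c["color"]
hsv=cv2.cvtColor(im,cv2.COLOR_RGB2HSV)
m=((hsv[...,0]>5)&(hsv[...,0]<30)&(hsv[...,1]>30)&(hsv[...,2]>60)).astype(np.uint8); m[:,260:]=0;m[:240]=0
ct=max(cv2.findContours(cv2.morphologyEx(m,3,np.ones((5,5))),0,1)[0],key=cv2.contourArea); q=cv2.boxPoints(cv2.minAreaRect(ct)); hull=cv2.convexHull(ct)
q=cv2.approxPolyDP(hull,12,True).reshape(-1,2); P=plane(c,q,5); print("clip",q.tolist(),P.round(0).tolist(),P.mean(0))
c=cs["side"];im=c["color"];hsv=cv2.cvtColor(im,cv2.COLOR_RGB2HSV)
m=((hsv[...,0]>5)&(hsv[...,0]<30)&(hsv[...,1]>30)&(hsv[...,2]>60)).astype(np.uint8); m[:,:260]=0;m[:270]=0;m[:,430:]=0
ct=max(cv2.findContours(cv2.morphologyEx(m,3,np.ones((5,5))),0,1)[0],key=cv2.contourArea);q=cv2.approxPolyDP(cv2.convexHull(ct),12,True).reshape(-1,2); P=plane(c,q,5); print("clip side",q.tolist(),P.round(0).tolist(),P.mean(0))
# stop: points by depth above bench in both views
for n in("scene","side"):
    c=cs[n]; uu,vv=np.meshgrid(np.arange(560),np.arange(420)); o,d=ray(c,np.c_[uu.ravel(),vv.ravel()])
    P=o+d*c["depth"].reshape(-1,1); 
    s=(P[:,2]>12)&(P[:,2]<75)&(P[:,1]>150)&(P[:,1]<480)&(P[:,0]>250)&(P[:,0]<800)
    Q=P[s]; print(n,s.sum()); 
    if s.sum()>20:
        l=cv2.fitLine(Q[:,:2].astype(np.float32),cv2.DIST_HUBER,0,.01,.01).ravel(); t=(Q[:,:2]-l[2:])@l[:2]; print(l,t.min(),t.max(),(l[2:]+l[:2]*t.min()),(l[2:]+l[:2]*t.max()),Q[:,2].max())
        e=(Q[:,:2]-l[2:])@np.array([-l[1],l[0]]);print(np.percentile(e,[2,20,50,80,98]).round(1))
```

```text
scene ((267.4160461425781, 201.89414978027344), (11.362957000732422, 68.00686645507812), 70.01689147949219)
0 [[420.0, -33.0], [419.0, 114.0], [448.0, 109.0], [448.0, -35.0]] [[434.   37.1   0. ]]
10 [[427.0, -35.0], [426.0, 110.0], [455.0, 105.0], [455.0, -37.0]] [[440.9  34.5  10. ]]
20 [[434.0, -36.0], [433.0, 106.0], [462.0, 101.0], [462.0, -38.0]] [[447.8  31.9  20. ]]
depth [[448.4  31.6  20.9]]
side ((273.5, 220.0), (7.0, 40.0), 0.0)
0 [[433.0, -15.0], [433.0, 117.0], [451.0, 116.0], [450.0, -15.0]] [[441.7  47.6   0. ]]
10 [[434.0, -23.0], [433.0, 107.0], [451.0, 107.0], [450.0, -23.0]] [[441.9  39.2  10. ]]
20 [[434.0, -30.0], [433.0, 98.0], [451.0, 98.0], [450.0, -30.0]] [[442.1  30.9  20. ]]
depth [[442.1  31.8  18.9]]
clip [[191, 247], [215, 388], [91, 419], [91, 271]] [[476.0, -140.0, 5.0], [734.0, -179.0, 5.0], [702.0, -366.0, 5.0], [449.0, -327.0, 5.0]] [ 590.02735453 -253.08633102    5.        ]
clip side [[290, 284], [409, 298], [418, 390], [278, 372]] [[478.0, -140.0, 5.0], [731.0, -179.0, 5.0], [704.0, -365.0, 5.0], [450.0, -327.0, 5.0]] [ 590.49525173 -252.61608909    5.        ]
scene 2745
[ 9.9905789e-01 -4.3397345e-02  5.2254163e+02  3.3256757e+02] -247.17068016354025 263.511001873712 [275.60380803 343.29411711] [785.80437123 321.13188815] 64.32295854206654
[-178.4  -51.4    0.    18.4   48.5]
side 1263
[9.8668712e-01 1.6262999e-01 4.9578864e+02 3.3881720e+02] -243.10462781928092 288.2470077260063 [255.92042925 299.28109609] [780.19824624 385.6948082 ] 62.24755695112697
[-156.2 -100.7    0.     2.2    5.2]
```

View pics/crop1.png

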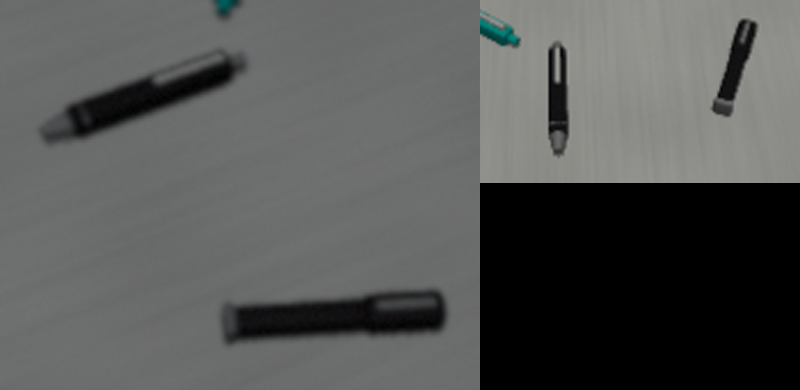

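Crop: the upper marker, centred near scene (267,202), has a steel clip, a grey nose at (238,212) and a round button at (299,190), so it's the right one. The lower one at (331,275) has a thick cap. Next I measure the stop face alone.

Run:
```python
from h import *
import pickle
cs=pickle.load(open("c0.pkl","rb"))
for n,x0,y0,x1,y1 in(("scene",365,120,465,215),("side",245,120,335,155)):
    c=cs[n]; uu,vv=np.meshgrid(np.arange(x0,x1),np.arange(y0,y1)); uv=np.c_[uu.ravel(),vv.ravel()]; o,d=ray(c,uv)
    P=o+d*c["depth"][uv[:,1],uv[:,0]][:,None]; Q=P[(P[:,2]>15)&(P[:,2]<52)]
    l=cv2.fitLine(Q[:,:2].astype(np.float32),cv2.DIST_HUBER,0,.01,.01).ravel(); t=(Q[:,:2]-l[2:])@l[:2]; a,b=np.percentile(t,[.5,99.5])
    e=(Q[:,:2]-l[2:])@np.array([-l[1],l[0]]);print(n,len(Q),l,(l[2:]+l[:2]*a).round(1),(l[2:]+l[:2]*b).round(1),np.percentile(e,[2,20,50,80,98]).round(1),P[:,2].max().round(1))
    print("mid",(l[2:]+l[:2]*(a+b)/2).round(1),"normal",[-l[1],l[0]])
# marker ends triangulated: button tip & nose tip
im={n:cv2.cvtColor(cs[n]["color"],cv2.COLOR_RGB2GRAY) for n in cs}
print(tri(cs["scene"],(220+243/3,170+61/3),cs["side"],(240+(557-480)*140/320,180+43*80/183)))
print(tri(cs["scene"],(220+43/3,170+134/3),cs["side"],(240+(559-480)*140/320,180+154*80/183)))
R=cv2.Rodrigues(np.zeros(3))[0]
from scipy.spatial.transform import Rotation as S
print(S.from_euler("xyz",bot.get_obs()["tcp_rot"]).as_matrix().round(3))
```

```text
scene 1150 [9.8598349e-01 1.6684297e-01 5.0211935e+02 3.3986136e+02] [398.6 322.4] [594.5 355.5] [-2.2 -1.   0.   1.  40.5] 642.7
mid [496.6 338.9] normal [np.float32(-0.16684297), np.float32(0.9859835)]
side 661 [9.8570162e-01 1.6850016e-01 4.9626901e+02 3.3979315e+02] [399.9 323.3] [595.1 356.7] [-3.4 -1.4 -0.   1.6  4. ] 737.4
mid [497.5 340. ] normal [np.float32(-0.16850016), np.float32(0.9857016)]
(array([442.58520343, 110.34900028,  10.88076693]), np.float64(0.4240151309830365))
(array([442.95886896, -39.88797311,   7.17544255]), np.float64(4.484830827701806))
[[-0.     0.325 -0.946]
 [ 0.001 -0.946 -0.325]
 [-1.    -0.001 -0.   ]]
```

Emit:
{"op": "step_arm", "data": {"targets": [[[0,-0.025,-0.03,-7],[0,-0.05,-0.06,-14],[0,-0.075,-0.09,-21],[0,-0.1,-0.12,-28],[0,-0.125,-0.15,-35]]], "jaw": 0.3}}

```text
time: 0.57
tool_pos: [272.1, -327.5, 226.2]
tcp_rot: [-2.296, 1.569, 1.793]
contact_force: [1.1, 0.1, -0.2]
grip_width: 65.4
```

```bash
cat >> h.py <<'E'
from scipy.spatial.transform import Rotation as S
def go(p,ydir=None):
    s=bot.get_obs(); R=S.from_euler("xyz",s["tcp_rot"]).as_matrix(); d=R.T@(np.array(p)-s["tool_pos"])
    th=0
    if ydir is not None:
        w=R.T@np.r_[ydir,0]; th=np.degrees(np.arctan2(w[2],w[1]))
    print("shift m",(d/1000).round(4),"turn",round(th,1),"rows",np.linalg.norm(d)/41.7,"t",s["time"],"F",s["contact_force"].round(1),"w",s["grip_width"], "q",s["joint_positions"].round(2)); print(R.round(3).tolist(),s["tool_pos"].round(1))
E
python3 -c "
from h import *
go([443,39,150],[1,0])"
```

```text
shift m [ 0.0767 -0.0753 -0.3972] turn -35.7 rows 9.868748288280335 t 0.5667 F [ 1.1  0.1 -0.2] w 65.40947870760057 q [-1.06  0.16  1.77  0.    1.21 -0.43]
[[-0.0, 0.812, -0.584], [0.002, -0.584, -0.812], [-1.0, -0.001, -0.001]] [ 272.1 -327.5  226.2]
```

Emit:
{"op": "step_arm", "data": {"targets": [[[0.006,-0.008,-0.04,-7],[0.012,-0.015,-0.08,-14],[0.018,-0.023,-0.12,-21],[0.024,-0.03,-0.16,-28],[0.03,-0.038,-0.2,-35]]]}}

```text
time: 0.98
tool_pos: [358.5, -141.1, 196.2]
tcp_rot: [3.084, 1.569, 1.506]
contact_force: [1.1, -1.4, 0.2]
grip_width: 64.4
```

```bash
python3 -c "
from h import *
go([443,39,120],[1,0])"
```

```text
shift m [ 0.0765  0.0832 -0.1806] turn -0.4 rows 5.108476903577003 t 0.9833 F [ 1.1 -1.4  0.2] w 64.39407877082184 q [-0.58  0.12  1.92  0.    1.11 -0.57]
[[0.0, 1.0, -0.007], [0.001, -0.007, -1.0], [-1.0, 0.0, -0.001]] [ 358.5 -141.1  196.2]
```

Emit:
{"op": "step_arm", "data": {"targets": [[[0.013,0.016,-0.036,0],[0.03,0.033,-0.072,0],[0.045,0.05,-0.108,0],[0.06,0.066,-0.144,0],[0.076,0.083,-0.181,0]]]}}

```text
time: 1.4
tool_pos: [440.5, 35.8, 122.3]
tcp_rot: [2.887, 1.57, 1.309]
contact_force: [0.4, -0.2, 0.1]
grip_width: 64.1
```

Run:
```python
from h import *
import pickle
go([443,39,3],[1,0])
c=bot.capture("wrist"); pickle.dump(c,open("c1.pkl","wb")); save("w1",c["color"])
```

```text
shift m [ 0.1193  0.0025 -0.003 ] turn -0.4 rows 2.861414724517713 t 1.4 F [ 0.4 -0.2  0.1] w 64.12431113823797 q [-0.09  0.32  1.89  0.    0.93 -0.09]
[[0.0, 1.0, -0.007], [0.001, -0.007, -1.0], [-1.0, 0.0, -0.001]] [440.5  35.8 122.3]
```

View pics/w1.png

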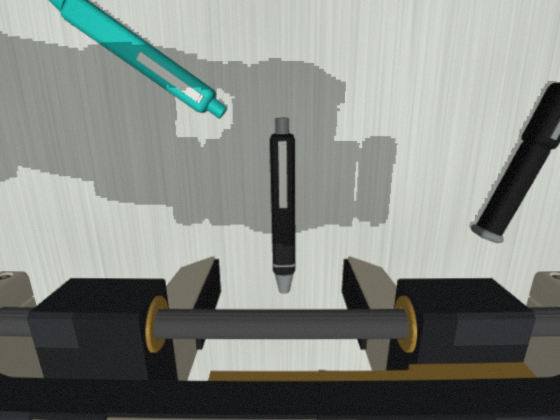

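Wrist view: button at (282,120), clip on top, barrel from (282,135) to (284,270), nose tip at (285,290), aligned between the open fingers. I'll measure its axis.

Run:
```python
from h import *
import pickle
c=pickle.load(open("c1.pkl","rb")); 
g=c["color"].max(2); m=np.zeros_like(g); m[130:266,262:304]=(g<50)[130:266,262:304]
v,u=np.nonzero(m); rows=[]
for r in range(140,262,4):
    x=u[v==r]; rows.append([(x.min()+x.max())/2,r,x.max()-x.min()])
rows=np.array(rows); P=plane(c,rows[:,:2],18); l=np.polyfit(P[:,1],P[:,0],1); print("x=a y+b",l, "at39",np.polyval(l,39),"w px",rows[::6,2])
print("button end z10",plane(c,[[282,118]],10),"barrel ends z20",plane(c,[[282,133.5]],20),"nose z10",plane(c,[[285,292]],10))
print(deep(c,[[276,200],[285,240]]).round(1))
```

```text
x=a y+b [-6.65645988e-03  4.43799025e+02] at39 443.5394228963715 w px [24. 23. 23. 22. 21. 21.]
button end z10 [[443.15953245 113.37249043  10.        ]] barrel ends z20 [[443.06793347 102.2773018   20.        ]] nose z10 [[445.15261973 -39.46997647  10.        ]]
[[438.   50.1  19.7]
 [445.2  15.2  18.9]]
```

Emit:
{"op": "step_arm", "data": {"targets": [[[0.03,0.003,-0.0045,-0.4],[0.06,0.003,-0.0045,-0.4],[0.085,0.003,-0.0045,-0.4],[0.105,0.003,-0.0045,-0.4],[0.116,0.003,-0.0045,-0.4]]]}}

```text
time: 1.87
tool_pos: [442.9, 46.2, 1.6]
tcp_rot: [-2.303, 1.564, 2.413]
contact_force: [-0.1, -0.3, -0.2]
grip_width: 64.2
```

Emit:
{"op": "step_arm", "data": {"targets": [[[0.001,0,0,0],[0.001,0,0,0],[0.001,0,0,0],[0.001,0,0,0],[0.001,0,0,0]]], "jaw": 1.0}}

```text
time: 2.28
tool_pos: [442.7, 46.1, 0.6]
tcp_rot: [-2.278, 1.564, 2.437]
contact_force: [0.4, 0.0, -0.4]
grip_width: 35.4
```

Emit:
{"op": "step_arm", "data": {"targets": [[[0,0,0,0],[0,0,0,0],[0,0,0,0],[0,0,0,0],[0,0,0,0]]]}}

```text
time: 2.7
tool_pos: [442.6, 46.1, 0.7]
tcp_rot: [-2.269, 1.564, 2.447]
contact_force: [-1.0, -1.6, 1.8]
grip_width: 19.8
```

Emit:
{"op": "step_arm", "data": {"targets": [[[-0.01,0,0,0],[-0.03,0,0,0],[-0.05,0,0,-3],[-0.06,0,0,-6],[-0.06,0,0,-9.3]]]}}

```text
time: 3.12
tool_pos: [444.4, 45.8, 62.8]
tcp_rot: [-3.024, 1.566, 1.856]
contact_force: [0.4, 0.7, -0.0]
grip_width: 20.0
```

Run:
```python
from h import *
import pickle
n=np.array([-.1677,.9858]); f=np.array([497,339.3])
c=bot.capture("wrist"); pickle.dump(c,open("c2.pkl","wb")); s=bot.capture("side")
save("w2",np.hstack([cv2.resize(c["color"],(400,300)),cv2.resize(s["color"][100:260,200:400],(375,300))]))
p=f-n*(68+35); print(p); go([*p,50],[n[1],-n[0]])
```

```text
[514.2731 237.7626]
shift m [ 0.0117  0.1018 -0.1775] turn -0.2 rows 4.915157589173721 t 3.2167 F [ 1.1  0.1 -0.1] w 19.987633710015107 q [-0.07  0.43  1.94  0.01  0.78 -0.24]
[[-0.004, 0.986, 0.165], [0.004, 0.165, -0.986], [-1.0, -0.004, -0.005]] [443.2  45.8  61.2]
```

View pics/w2.png

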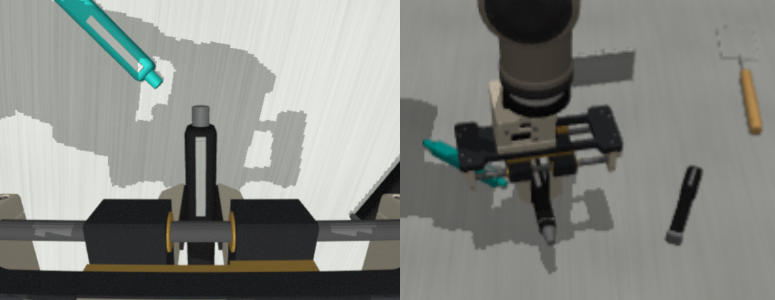

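The marker is held level, with its button at (200,106) in the wrist half (scaled), pointing forwards. Now the approach in front of the stop.

Emit:
{"op": "step_arm", "data": {"targets": [[[0,0.02,-0.035,-0.2],[0,0.04,-0.07,-0.2],[0.004,0.06,-0.105,-0.2],[0.008,0.08,-0.14,-0.2],[0.012,0.101,-0.177,-0.2]]]}}

```text
time: 3.63
tool_pos: [513.1, 237.8, 49.0]
tcp_rot: [-2.362, 1.564, 2.517]
contact_force: [0.7, -0.6, 0.2]
grip_width: 19.9
```

Run:
```python
from h import *
import pickle
c=pickle.load(open("c2.pkl","rb")); e=plane(c,[[280,147]],75); print("button",e, e[0]-[443.2,45.8,61.2])
n=np.array([-.1677,.9858]); f=np.array([497,339.3])
c=bot.capture("wrist");save("w3",c["color"])
s=bot.get_obs(); print("gap TCP-face",(f-s["tool_pos"][:2])@n); go([*(f-n*66),35],[n[1],-n[0]])
```

```text
button [[433.92043423 113.2185272   75.        ]] [-9.27956577 67.4185272  13.8       ]
gap TCP-face 96.73678602540919
shift m [ 0.0139 -0.0024 -0.0306] turn 0.0 rows 0.8091441974135932 t 3.6833 F [1.9 5.3 0.4] w 20.02888322732617 q [0.3  0.62 1.61 0.01 0.91 0.13]
[[-0.001, 0.986, 0.168], [0.008, 0.168, -0.986], [-1.0, -0.0, -0.008]] [515.6 244.3  48.7]
```

View pics/w3.png

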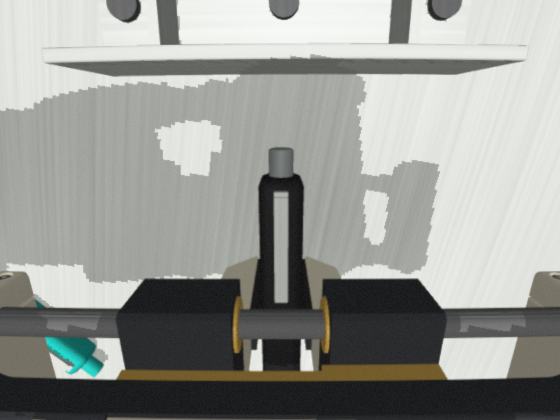

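The wrist view shows the stop face square across, with its top edge at rows 45–60. The button end at (281,150) is about 29 mm short of the face. I'll lower a bit and close in.

Emit:
{"op": "step_arm", "data": {"targets": [[[0.008,0,-0.006,0],[0.015,0,-0.012,0],[0.015,0,-0.017,0],[0.015,0,-0.021,0],[0.015,0,-0.023,0]]]}}

```text
time: 4.1
tool_pos: [511.2, 266.6, 33.8]
tcp_rot: [-3.015, 1.563, 1.865]
contact_force: [-1.0, 1.0, -1.0]
grip_width: 19.8
```

Emit:
{"op": "step_arm", "data": {"targets": [[[0,0,-0.001,0],[0,0,-0.002,0],[0,0,-0.003,0],[0,0,-0.004,0],[0,0,-0.005,0]]]}}

```text
time: 4.52
tool_pos: [510.6, 271.4, 34.1]
tcp_rot: [-3.07, 1.563, 1.81]
contact_force: [-0.2, -0.4, -0.1]
grip_width: 20.0
```

Run:
```python
from h import *
n=np.array([-.1677,.9858]); f=np.array([497,339.3])
s=bot.get_obs(); print("gap TCP-face",(f-s["tool_pos"][:2])@n,s["contact_force"][:2]@n); go([*(f-n*58),35],[n[1],-n[0]])
```

```text
gap TCP-face 69.20224761363447 -0.3462411034957759
shift m [-0.0009 -0.002  -0.0112] turn -0.1 rows 0.27400578994348207 t 4.5167 F [-0.2 -0.4 -0.1] w 20.01869995902192 q [0.35 0.65 1.6  0.01 0.89 0.18]
[[-0.002, 0.986, 0.167], [0.008, 0.167, -0.986], [-1.0, -0.001, -0.008]] [510.6 271.4  34.1]
```

Emit:
{"op": "step_arm", "data": {"targets": [[[0,0,-0.001,0],[0,0,-0.002,0],[0,0,-0.003,0],[0,0,-0.004,0],[0,0,-0.005,0]]]}}

```text
time: 4.93
tool_pos: [509.9, 275.7, 34.1]
tcp_rot: [-3.031, 1.564, 1.849]
contact_force: [-0.3, -5.1, -0.0]
grip_width: 19.2
```

Emit:
{"op": "step_arm", "data": {"targets": [[[0,0,-0.001,0],[0,0,-0.002,0],[0,0,-0.003,0],[0,0,-0.003,0],[0,0,-0.003,0]]]}}

```text
time: 5.35
tool_pos: [509.5, 278.3, 34.1]
tcp_rot: [-3.019, 1.564, 1.861]
contact_force: [1.1, -4.9, 0.3]
grip_width: 20.0
```

Emit:
{"op": "step_arm", "data": {"targets": [[[0,0,-0.001,0],[0,0,-0.002,0],[0,0,-0.003,0],[0,0,-0.003,0],[0,0,-0.003,0]]]}}

```text
time: 5.77
tool_pos: [509.0, 281.1, 34.1]
tcp_rot: [-3.005, 1.564, 1.875]
contact_force: [0.7, -4.4, 0.3]
grip_width: 19.9
```

Emit:
{"op": "step_arm", "data": {"targets": [[[0,0,-0.001,0],[0,0,-0.001,0],[0,0,-0.002,0],[0,0,-0.002,0],[0,0,-0.002,0]]]}}

```text
time: 6.18
tool_pos: [508.9, 281.8, 34.1]
tcp_rot: [-2.842, 1.566, 2.038]
contact_force: [2.4, -9.2, 0.6]
grip_width: 19.9
```

Emit:
{"op": "step_arm", "data": {"targets": [[[0,0,-0.001,0],[0,0,-0.002,0],[0,0,-0.002,0],[0,0,-0.002,0],[0,0,-0.002,0]]]}}

```text
time: 6.6
tool_pos: [508.9, 281.8, 34.1]
tcp_rot: [-2.302, 1.568, 2.578]
contact_force: [1.5, -12.4, 2.0]
grip_width: 19.8
```

Run:
```python
from h import *
n=np.array([-.1677,.9858]); f=np.array([497,339.3])
s=bot.get_obs(); print("gap TCP-face",(f-s["tool_pos"][:2])@n,s["contact_force"][:2]@n); go([*(f-n*90),35],[n[1],-n[0]])
```

```text
gap TCP-face 58.643607004186805 -12.492151183764125
shift m [-0.0009 -0.0021  0.0314] turn -0.0 rows 0.7537936932751573 t 6.6 F [  1.5 -12.4   2. ] w 19.765224488229784 q [0.37 0.66 1.59 0.   0.9  0.2 ]
[[-0.002, 0.986, 0.167], [0.001, 0.167, -0.986], [-1.0, -0.002, -0.002]] [508.9 281.8  34.1]
```

Emit:
{"op": "step_arm", "data": {"targets": [[[0,0,0.01,0],[-0.005,0,0.025,0],[-0.025,0,0.035,0],[-0.045,0,0.035,0],[-0.06,0,0.035,0]]]}}

```text
time: 7.02
tool_pos: [515.3, 247.2, 95.3]
tcp_rot: [-2.843, 1.567, 2.036]
contact_force: [0.8, -0.3, -0.5]
grip_width: 19.7
```

Run:
```python
from h import *
c=bot.capture("wrist"); save("w4",cv2.resize(c["color"][110:320,180:400],None,fx=2,fy=2,interpolation=2))
go([591,-247,90],[.988,-.15])
```

```text
shift m [ 0.0062 -0.0092  0.5005] turn 18.2 rows 12.004759332801148 t 7.0667 F [1.7 1.7 1.1] w 19.42187238351623 q [0.31 0.55 1.56 0.   1.02 0.14]
[[0.003, 0.986, 0.166], [0.004, 0.166, -0.986], [-1.0, 0.004, -0.004]] [516.7 248.   98.2]
```

View pics/w4.png

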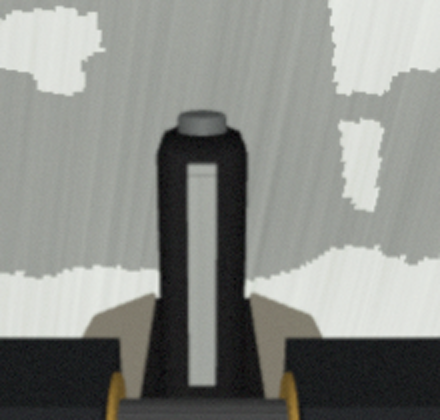

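The crop shows the button at (202,122) with only a short stub left, compared with the long one before, so it's fully in. The marker is still square in the jaws. Off to the clipboard.

Emit:
{"op": "step_arm", "data": {"targets": [[[0,0,0.04,3],[0,0,0.08,6],[0,0,0.12,9],[0,0,0.16,12],[0,0,0.2,18]]]}}

```text
time: 7.48
tool_pos: [549.9, 49.6, 96.9]
tcp_rot: [2.749, 1.564, 1.03]
contact_force: [0.7, -0.1, 0.0]
grip_width: 19.8
```

```bash
python3 -c "
from h import *
go([591,-247,80],[.988,-.15])"
```

```text
shift m [0.0154 0.0846 0.2873] turn 0.1 rows 7.192351727867562 t 7.4833 F [ 0.7 -0.1  0. ] w 19.7820515845804 q [-0.05  0.52  1.63  0.01  0.99  0.09]
[[0.003, 0.989, -0.148], [0.006, -0.148, -0.989], [-1.0, 0.002, -0.006]] [549.9  49.6  96.9]
```

Emit:
{"op": "step_arm", "data": {"targets": [[[0,0.011,0.037,0],[0,0.022,0.075,0],[0,0.033,0.112,0],[0,0.044,0.15,0],[0,0.055,0.185,0]]]}}

```text
time: 7.9
tool_pos: [576.8, -143.3, 95.3]
tcp_rot: [2.78, 1.563, 1.061]
contact_force: [0.9, 0.5, 0.2]
grip_width: 19.7
```

Emit:
{"op": "step_arm", "data": {"targets": [[[0.003,0.01,0.035,0],[0.006,0.02,0.065,0],[0.01,0.025,0.085,0],[0.014,0.03,0.1,0],[0.015,0.03,0.102,0]]]}}

```text
time: 8.32
tool_pos: [591.1, -250.8, 78.1]
tcp_rot: [2.868, 1.563, 1.146]
contact_force: [-0.3, 0.1, -0.9]
grip_width: 20.1
```

Run:
```python
from h import *
go([591,-247,7],[.988,-.15])
w=bot.capture("wrist"); s=bot.capture("side"); a=bot.capture("scene")
print("paper z",deep(w,[[150,200],[420,200]]).round(1).tolist(),deep(s,[[320,350],[385,350]]).round(1).tolist(),deep(a,[[120,300],[120,370]]).round(1).tolist())
save("w5",np.hstack([cv2.resize(w["color"],(400,300)),cv2.resize(s["color"][220:420,230:460],(345,300))]))
```

```text
shift m [ 0.0711 -0.0008 -0.0032] turn -0.0 rows 1.7069518290913515 t 8.3167 F [-0.3  0.1 -0.9] w 20.126917176933844 q [-0.52  0.69  1.36  0.01  1.09 -0.38]
[[0.003, 0.989, -0.151], [0.007, -0.151, -0.989], [-1.0, 0.002, -0.007]] [ 591.1 -250.8   78.1]
paper z [[503.0, -214.3, 4.8], [694.8, -243.5, 4.6]] [[531.7, -286.1, 3.3], [657.9, -289.4, 4.4]] [[617.6, -246.8, 168.9], [648.1, -310.3, 6.5]]
```

View pics/w5.png

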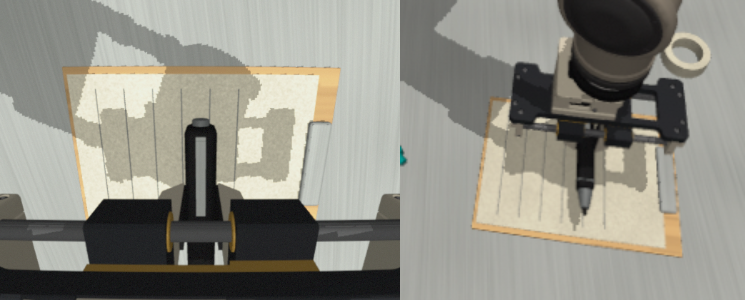

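The marker hangs over the middle of the paper. The button is at (202,122) in the wrist half, the nose with its tip at (585,212) in the side half, and the clip is well clear at (665,180). Depth puts the paper at about 5 mm, which agrees with the text. Lowering.

Emit:
{"op": "step_arm", "data": {"targets": [[[0.025,0,-0.003,0],[0.045,0,-0.003,0],[0.058,0,-0.003,0],[0.064,0,-0.003,0],[0.067,0,-0.003,0]]]}}

```text
time: 8.88
tool_pos: [591.6, -242.4, 11.5]
tcp_rot: [3.108, 1.562, 1.39]
contact_force: [-0.4, 0.1, -0.4]
grip_width: 19.8
```

Emit:
{"op": "step_arm", "data": {"targets": [[[0.001,0,0,0],[0.002,0,0,0],[0.003,0,0,0],[0.003,0,0,0],[0.003,0,0,0]]]}}

```text
time: 9.3
tool_pos: [591.8, -242.6, 9.1]
tcp_rot: [3.008, 1.562, 1.29]
contact_force: [-0.3, -0.2, -1.1]
grip_width: 20.0
```

Emit:
{"op": "step_arm", "data": {"targets": [[[0.001,0,0,0],[0.002,0,0,0],[0.003,0,0,0],[0.003,0,0,0],[0.003,0,0,0]]]}}

```text
time: 9.72
tool_pos: [591.9, -242.6, 6.0]
tcp_rot: [3.005, 1.562, 1.287]
contact_force: [-0.6, 0.5, -0.8]
grip_width: 19.2
```

Emit:
{"op": "step_arm", "data": {"targets": [[[0,0,0,0],[0,0,0,0],[0,0,0,0],[0,0,0,0],[0,0,0,0]]], "jaw": 0.4}}

```text
time: 10.13
tool_pos: [591.9, -242.6, 6.1]
tcp_rot: [2.993, 1.562, 1.275]
contact_force: [-0.0, -0.5, 0.0]
grip_width: 48.6
```

Emit:
{"op": "step_arm", "data": {"targets": [[[0,0,0,0],[-0.01,0,0,0],[-0.03,0,0,0],[-0.06,0,0,0],[-0.09,0,0,0]]]}}

```text
time: 10.55
tool_pos: [591.2, -243.1, 97.0]
tcp_rot: [-3.099, 1.562, 1.466]
contact_force: [0.5, -0.7, -0.2]
grip_width: 55.2
```

Emit:
{"op": "step_arm", "data": {"targets": [[[-0.03,0,0.01,0],[-0.05,0,0.04,0],[-0.06,0,0.06,0],[-0.06,0,0.06,0],[-0.06,0,0.06,0]]]}}

```text
time: 10.97
tool_pos: [582.2, -304.0, 157.8]
tcp_rot: [2.976, 1.562, 1.255]
contact_force: [0.1, 0.0, -1.3]
grip_width: 55.2
```

Run:
```python
from h import *
w=bot.capture("wrist"); s=bot.capture("side")
save("w6",np.hstack([cv2.resize(w["color"],(400,300)),cv2.resize(s["color"][220:420,230:460],(345,300))]))
import pickle; pickle.dump((w,s),open("c6.pkl","wb")); o=bot.get_obs(); print(o["time"],o["grip_width"],o["contact_force"])
```

```text
11.0667 54.9404923753289 [-0.44279034  0.12961441 -0.53721107]
```

View pics/w6.png

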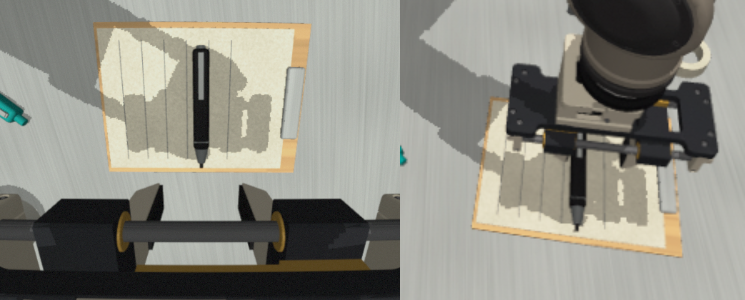

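The marker lies flat on the paper and the gripper is clear. The button is at (201,47), the black tip shows at (202,165) and the barrel is around (201,98). One final numeric check.

Run:
```python
from h import *
import pickle
w,s=pickle.load(open("c6.pkl","rb"))
g=w["color"].max(2); m=np.zeros_like(g); m[55:245,265:300]=(g<50)[55:245,265:300]
ct=max(cv2.findContours(m,0,1)[0],key=cv2.contourArea); y=ct[:,0,1]; x=ct[:,0,0]; print(cv2.minAreaRect(ct))
u=(x.min()+x.max())/2
P=plane(w,[[u,y.min()],[u,y.max()],[281,65],[282,233]],20); print("barrel/dark extents, buttonend, tip",P.round(1).tolist(),"offset of TCP-6 est", np.hypot(*(np.array([591,-248.5])-[590.3,-252.8])))
print(deep(w,[[275,100],[276,190]]).round(1).tolist())
go([0,0,0]); print(bot.close_job())
```

```text
((280.9999694824219, 132.99996948242188), (129.99996948242188, 21.999996185302734), 90.0)
barrel/dark extents, buttonend, tip [[601.0, -187.8, 20.0], [584.8, -296.4, 20.0], [601.3, -185.5, 20.0], [580.7, -330.1, 20.0]] offset of TCP-6 est 4.356604182158412
[[592.3, -212.0, 24.6], [581.7, -287.1, 25.8]]
shift m [ 0.1592 -0.6197 -0.2118] turn 0 rows 16.162321045944214 t 11.0667 F [-0.4  0.1 -0.5] w 54.9404923753289 q [-0.6   0.64  1.22  0.01  1.28 -0.45]
[[-0.0, 0.989, -0.147], [0.01, -0.147, -0.989], [-1.0, -0.002, -0.01]] [ 581.9 -302.1  156. ]
the job is handed in; nothing more can be done
None
```

I picked up the marker with the button, pushed its button in against the steel board stop, and laid it on the middle of the clipboard. I then let go, backed the gripper off and handed the job in at about 11 s.

- **Button push:** the marker's centre was held about 43 mm above the bench. The force stayed near 5 N over roughly 8 mm, then rose to 12.4 N with no further travel. That means the button had reached its end. The close-up afterwards showed only a short stub of button.
- **Marker on the clipboard:** the last pictures show it lying flat and clear of the open gripper, with the writing tip out. Its top measured 24.6 and 25.8 mm at two points along the barrel, which fits a 20 mm marker on the 5 mm board.
- **Position:** from the gripper's place at release, the barrel's middle is about 5–10 mm from the clipboard's centre. The last wrist picture agrees, putting it roughly 10 mm off. The limit is 50 mm.

**Disagreements:** no check failed. The dark part of the barrel measured about 110 mm long in that last picture, against 120 mm in the text. I took this as an error in finding the edges, and it makes no difference to the limit. I did not measure the button's exact depth after the marker was laid down.

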